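Ready two cassettes for fixing and open the fixative bottle

ROBOT

A 6-joint arm with a two-finger parallel gripper is mounted at the origin on a cart in front of the work surface, level with it; the furniture and walls round the work are solid. World frame = base frame: x ahead of the robot, y to its left, z up, the work surface at z = 0. Lengths are in m, angles in rad, forces in N, time in s.
With the tool pointing down it reaches from about 0.375 to 0.975 m from the base axis. Payload 3.8 kg.
Tool frame: the origin (TCP) lies at the very end of the fingers, on their centre line; the grasp point (between the pads) lies 19 mm behind it (arm.hold_point_z is the distance from the TCP to the grasp point, in m); z points along the fingers, x is the direction in which the jaws open and shut, and the axes are right-handed (so a half turn about z gives the same grasp; the last joint's range is limited). The gripper opens to 88 mm and grips with 3 to 60 N. Pads are 18 mm wide; open, the fingers measure 123 mm over their backs; the gripper's body (75 mm by 187 mm) begins 45 mm behind the grasp point.
Start: joints at [1.252, 0.264, 1.604, -0, 1.274, -0.037], TCP at [0.188, 0.648, 0.239] pointing down, gripper open.
Joint ranges: [-2.63, 2.63], [-0.94, 2.18], [0.31, 2.57], [-1.31, 4.45], [0, 2.66], [-2.55, 2.55]. Speed limits (rad/s): [2.57, 2.57, 3.14, 3.14, 3.14, 3.14].

INTERFACE

Orientations are given as a rotation vector (axis times angle).
In Python, from cell import telemetry, grab_frame, camera_params, workorder, arm gives the robot as it stands.
- The arm moves only by the tool carry_out, never from a script. Its argument "series" is a list of rows, each a list of 3 entries, a list of its own where there are three numbers: the shift along the tool's x, y, z in m, then the turn, a rotation vector about the tool's x, y, z in rad, then the closure, from -1 (fully open) to 1 (shut). In form: [[[x, y, z], [rx, ry, rz], jaw], ...]. A call has 1 to 20 rows; each row shifts and turns the commanded pose from where the row before left it, along the tool's axes as they then stand; what a row does not reach is not made up. A row lasts 1/10 s, in which the tool goes at most 50 mm and 8.59 degrees, less where a joint would pass 70% of its speed; a pose out of reach is approached as far as the arm can. A call with a gripper value outside its range is refused whole. The fingers move at their own pace and stop on an object; "newtons" is the grip in N (left out, the last holds). Time passes only in rows, so rows that do not move let the fingers close. It gives the time, the measured TCP pose, the force and the opening at its end, in the units of the state.
- telemetry.read_state(): the state, without advancing time (a new reading comes with each control period).
- grab_frame(name): name is "scene" or "top"; returns (picture, depth): 420x560x3 uint8, red, green, blue; 420x560 float32, m along the optical axis (not along the pixel's ray), 0 where there is no reading.
- camera_params(name): a dict with "fx", "fy", "cx", "cy" (pixels), "world_from_camera" (4x4, takes a point from camera to world coordinates). Camera axes: x right, y down, z forward; pixel columns grow to the right and rows downward; lengths in m; the calibration is good to about 2 mm. A picture is of the moment at which its call begins. camera_params takes no time and is no camera call.
- workorder.hand_in(): hands the job in, once; it reports no verdict.
The state is a dict: "time_s": time; "q": joint angles; "joint_velocities": joint speeds; "tau": joint torques, N m; "tcp_pos": TCP position; "tool_rot": TCP orientation; "ft_force": force on the tool from outside, world axes, zero at the start; "torque": the same for the moment, N m; "grip_width": finger opening in m.
Only numpy, scipy, OpenCV 4.12 (cv2) and the standard library are available. Lean on these libraries where they do the work, as an engineer would, in place of code of your own. Each camera call takes 0.05 s, during which the arm holds its last target.

TASK

Get two cassettes ready for fixing: drop both cassettes that lie on the bench into the open steel beaker, and only then open the square bottle of fixative. Its screw cap comes loose in less than a quarter turn, but the thread may be right-hand or left-hand and nothing outside shows which, so you may have to try both ways. Lift the cap straight up off the bottle and finish while still holding it level, about a hand's breadth straight above the open mouth: do not put it down or let go. Leave the round bottle shut, and do not knock over the beaker or push the specimen pots about.

Things in the scene. Friction and masses are not known exactly. Their poses are not given: they have to be found in the camera images.
- cassette_1_mid (a point): centre of the first embedding cassette, a flat plastic frame 28 x 40 x 6 mm lying on the bench behind the shut laptop; its x axis is the short side (28 mm, grasp across it), y the long side, z up; 12 g
- cassette_2_mid (a point): centre of the second, equal cassette; axes as for the first
- beaker: open stainless beaker standing loose in front of the laptop, 77 mm outside diameter (81 mm over the rim), 72 mm high, wall 2 mm, floor 3 mm thick; origin at the centre of its underside, z up; 250 g
- bottle_square: the fixative bottle: white, square, 62 x 62 mm, in a square rubber boot 76 x 76 x 12 mm, fixed to the bench so that it cannot turn; right of the laptop, in either of two places; origin at the centre of the boot's underside, on the bench. The shoulder narrows from 62 mm wide at height 78 mm to 37 mm at 94 mm
- cap_square_mid (a point): centre of the square bottle's black ribbed screw cap, 52 mm diameter, 28 mm tall, 30 g; closed, this point is 116 mm, the cap's top 130 mm and its lower edge 102 mm above the bench; z along the cap's axis, up. Tightening meets a hard stop after about 3 degrees; the fingers then slip or the wrist feels the torque
- cap_round_mid (a point): centre of the round bottle's cap; closed, 116 mm above the bench
- specimen_pot_4_mid (a point): centre of a specimen pot with lid (49 mm diameter, 65 mm high, loose), behind the cassettes: a bystander
- specimen_pot_5_mid (a point): centre of another such specimen pot, behind the bottles: a bystander
- mouth_square (a point): centre of the square bottle's mouth, 126 mm above the bench, on the cap's axis. Three-start lug thread: from tight, 65 to 75 degrees of loosening frees the cap (at about 80 it stops), which then lifts straight off without force; before that it cannot be lifted. Loosening is counter-clockwise from above for a right-hand thread, clockwise for a left-hand one; the hand changes from start to start
- bottle_round: the other bottle, to stay shut: white, round, 62 mm diameter, in a round fixed rubber boot, with an equal cap; it stands in the other of the two places; origin at the centre of the boot's underside
There are look-alikes about, which are no part of the job. What is shaped like the part that bears cassette_2_mid but turquoise is not meant.

How it is judged:
By the outcome, as a careful person would: the job done as asked, in the order asked, and still so for the second after the job is handed in, while the arm keeps its last pose, push and grip.
It also fails if it takes over 72 s, if anything falls off the work surface, if the arm or the gripper's body presses on something with over 40 N, if the wrist force passes 120 N, or if a joint passes its speed limit or range.

## Working session

There is one attempt and no reset: what is moved stays moved. The work goes in short steps, Python scripts to look and compute and a tool call to move; the robot and the scene stay as the last step left them, time stands still between calls to the robot, and variables do not carry over. Pictures are saved under pics/ and viewed, and the job is handed in when it is done.

Besides the shell and the picture viewer there is one more tool, called after ">>>" as name(argument=value, ...), one argument or row to a line, values as JSON. carry_out: Moves the arm, as the interface text tells. Its arguments: {"type":"object","properties":{"series":{"type":"array","items":{"type":"array"}},"newtons":{"type":"number"}},"required":["series"]}

```bash
mkdir -p pics; ls; python3 - <<'E'
from cell import telemetry, grab_frame, camera_params, workorder, arm
import cv2,numpy as np
s=telemetry.read_state();print(s)
print([a for a in dir(arm) if a[0]!='_'])
for n in("scene","top"):
    p,d=grab_frame(n);cv2.imwrite(f"pics/{n}0.png",p[:,:,::-1]);np.save(f"{n}0.npy",d)
    print(n,camera_params(n))
E
```

```text
pics
{'time_s': 0.0, 'q': array([ 1.25207204e+00,  2.64726816e-01,  1.60535478e+00, -5.67587639e-06,
        1.27372398e+00, -3.69014713e-02]), 'joint_velocities': array([ 2.47392323e-04,  3.54451041e-04,  6.03388342e-05,  7.84267230e-04,
        1.60782716e-03, -1.26923694e-04]), 'tau': array([ 2.02696738e-04, -5.02110779e+01, -3.56884217e+01,  7.29388674e-02,
        2.91328446e-02, -1.86749880e-04]), 'tcp_pos': array([0.18750336, 0.64769302, 0.23741615]), 'tool_rot': array([ 2.51039892,  1.88667152, -0.00284793]), 'ft_force': array([ 0.23119155,  0.28634425, -0.10120394]), 'torque': array([-0.0396759 , -0.00862525,  0.01102116]), 'grip_width': 0.08822175584954718}
['IKError', 'hold_point_z']
scene {'fx': 435.94782498377504, 'fy': 435.94782498377504, 'cx': 280.5801276517367, 'cy': 206.00549021800552, 'world_from_camera': array([[ 0.85950064, -0.19292831,  0.47332579,  0.12737136],
       [-0.51078681, -0.35835687,  0.78145838, -0.93783981],
       [ 0.0188541 , -0.91343255, -0.40655319,  0.45993565],
       [ 0.        ,  0.        ,  0.        ,  1.        ]])}
top {'fx': 502.9216512208995, 'fy': 502.9216512208995, 'cx': 282.83138177958625, 'cy': 209.888123171521, 'world_from_camera': array([[ 0.02806839, -0.99874311,  0.04152548,  0.49179016],
       [-0.99954297, -0.02850892, -0.01005479, -0.21795607],
       [ 0.011226  , -0.04122428, -0.99908685,  0.95807325],
       [ 0.        ,  0.        ,  0.        ,  1.        ]])}
```

View pics/scene0.png

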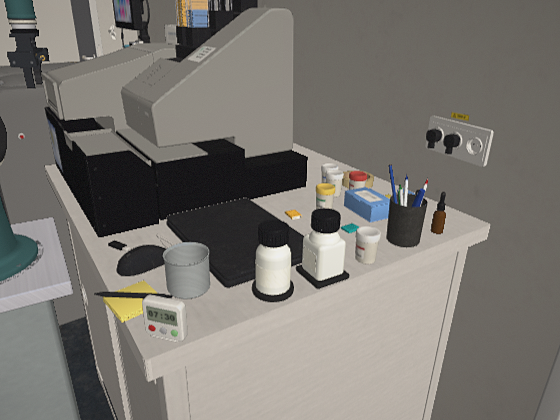

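View pics/top0.png

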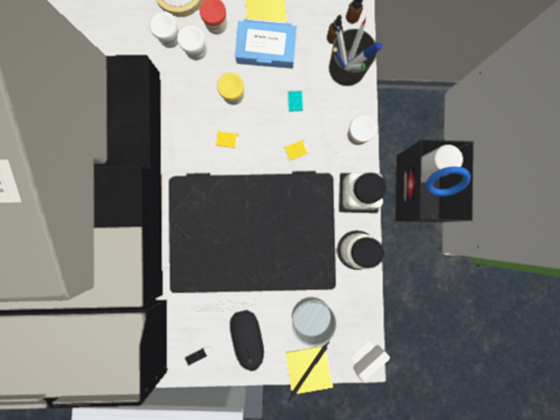

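The top view shows the orange cassettes at about (227,140) and (295,150), the turquoise decoy at (295,101), and the beaker at (313,320). The square bottle's cap is at (369,189) and the round bottle's cap at (365,250). I'll measure these next.

```bash
cat > h.py <<'E'
import cv2,numpy as np
from cell import telemetry, grab_frame, camera_params
def cloud(n,d):
    c=camera_params(n);v,u=np.mgrid[:420,:560]
    P=np.stack([(u-c['cx'])/c['fx']*d,(v-c['cy'])/c['fy']*d,d],-1)
    T=c['world_from_camera'];W=P@T[:3,:3].T+T[:3,3];W[d==0]=np.nan;return W
E
python3 - <<'E'
from h import *
np.set_printoptions(precision=4,suppress=True)
p=cv2.imread('pics/top0.png');W=cloud('top',np.load('top0.npy'))
hsv=cv2.cvtColor(p,cv2.COLOR_BGR2HSV)
m=cv2.inRange(hsv,(12,150,150),(35,255,255))
n,l,st,c=cv2.connectedComponentsWithStats(m)
for i in range(1,n):
    if st[i,4]>50:
        w=W[l==i];w=w[~np.isnan(w[:,0])];r=cv2.minAreaRect((w[:,:2]*1000).astype(np.float32));print(c[i],st[i],np.median(w,0),r)
# caps: points z 0.12..0.135 
def circ(name,box,z0,z1):
    x0,x1,y0,y1=box;w=W[y0:y1,x0:x1].reshape(-1,3);w=w[(w[:,2]>z0)&(w[:,2]<z1)]
    (cc,r)=cv2.minEnclosingCircle((w[:,:2]*1000).astype(np.float32));print(name,len(w),w.mean(0),np.median(w[:,2]),cc,r)
circ('sqcap',(335,395,165,215),.124,.14)
circ('rdcap',(335,395,225,275),.124,.14)
circ('beaker',(280,345,285,350),.064,.085)
circ('pot5',(340,385,110,150),.055,.08)
circ('pot4',(212,248,68,106),.055,.08)
circ('turq',(285,305,88,115),.003,.02)
for (u,v) in [(250,230),(320,230),(170,178),(334,178),(334,290),(170,290),(130,100),(130,180),(120,260),(60,200),(120,330),(155,150),(350,50),(265,45),(90,150)]: print((u,v),W[v,u])
E
python3 -c "
import cv2
p=cv2.imread('pics/top0.png')
cv2.imwrite('pics/c1.png',cv2.resize(p[60:280,160:400],None,fx=3,fy=2.7,interpolation=cv2.INTER_CUBIC)[:600])
p=cv2.imread('pics/scene0.png')
cv2.imwrite('pics/c2.png',cv2.resize(p[160:320,230:430],None,fx=3.7,fy=3.7,interpolation=cv2.INTER_CUBIC))"
```

```text
[230.7315  86.4207] [218  74  25  26 473] [ 0.7485 -0.1276  0.0639] ((749.2463989257812, -126.05297088623047), (43.784400939941406, 42.60723114013672), 27.03744125366211)
[225.8583 139.0375] [217 132  19  15 240] [ 0.6634 -0.1157  0.0054] ((663.2499389648438, -115.24392700195312), (33.597389221191406, 25.470693588256836), 85.34780883789062)
[295.5083 149.9917] [285 141  22  19 242] [ 0.6462 -0.2479  0.0054] ((646.2681884765625, -248.60833740234375), (25.73297882080078, 34.25210952758789), 22.950931549072266)
sqcap 763 [ 0.5684 -0.3692  0.1298] 0.12981209122930537 (568.468505859375, -369.3216247558594) 26.22529411315918
rdcap 780 [ 0.4608 -0.3673  0.1297] 0.12972347842057508 (460.80706787109375, -367.4885559082031) 26.120405197143555
beaker 329 [ 0.3269 -0.2878  0.0698] 0.07002215680118651 (332.1927185058594, -285.8173522949219) 40.40596008300781
pot5 575 [ 0.6802 -0.3649  0.0641] 0.06419832688677896 (680.8272094726562, -365.5720520019531) 24.519386291503906
pot4 589 [ 0.7502 -0.1254  0.0637] 0.06390918559388459 (751.1066284179688, -124.59925079345703) 24.6622257232666
turq 274 [ 0.7416 -0.2442  0.0058] 0.005680734168469703 (742.7283325195312, -243.01983642578125) 23.75728988647461
(250, 230) [ 0.4916 -0.1674  0.0219]
(320, 230) [ 0.4952 -0.2972  0.0265]
(170, 178) [ 0.5839 -0.0161  0.0243]
(334, 178) [ 0.5952 -0.3235  0.0024]
(334, 290) [ 0.3821 -0.3291 -0.0022]
(170, 290) [ 0.3777 -0.0248  0.0293]
(130, 100) [0.7095 0.042  0.097 ]
(130, 180) [0.5668 0.0219 0.1461]
(120, 260) [0.4381 0.0306 0.1526]
(60, 200) [0.5246 0.0735 0.2835]
(120, 330) [0.3262 0.0285 0.1447]
(155, 150) [0.631  0.0067 0.0526]
(350, 50) [ 0.8293 -0.3431  0.0423]
(265, 45) [ 0.8334 -0.1857  0.0428]
(90, 150) [0.609  0.0769 0.1763]
```

View pics/c1.png

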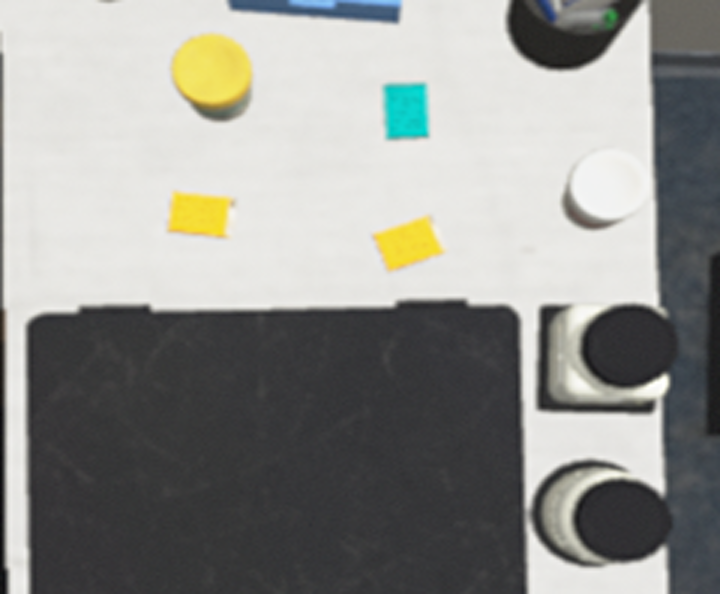

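View pics/c2.png

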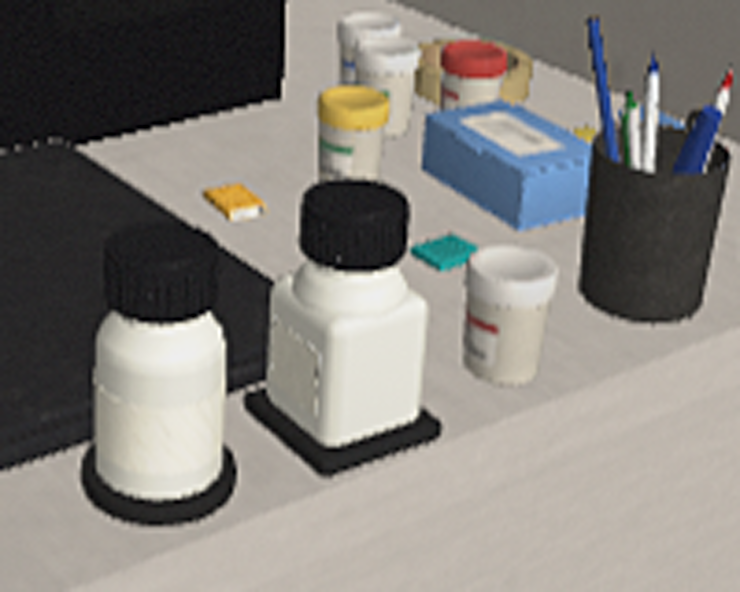

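The cassettes' white label ends point towards −y. Before swinging the arm over, I need to know how tall the machine between the arm's start and the work is.

```bash
python3 - <<'E'
from h import *
np.set_printoptions(precision=2,suppress=True,linewidth=200)
A=np.concatenate([cloud('top',np.load('top0.npy')).reshape(-1,3),cloud('scene',np.load('scene0.npy')).reshape(-1,3)])
A=A[~np.isnan(A[:,0])]
xs=np.arange(-.2,1.3,.1);ys=np.arange(-.5,1.2,.1)
print('y:',ys)
for x in xs:
    print('%.1f'%x,[ (lambda w: f"{w[:,2].max():.2f}" if len(w) else "  . ")(A[(abs(A[:,0]-x-.05)<.05)&(abs(A[:,1]-y-.05)<.05)]) for y in ys])
p=cv2.imread('pics/scene0.png');cv2.imwrite('pics/c3.png',cv2.resize(p[:260,:320],None,fx=2.3,fy=2.3))
W=cloud('scene',np.load('scene0.npy'))
for (u,v) in [(265,10),(293,12),(160,145),(125,100),(50,110),(52,75),(155,50),(180,40),(20,60),(240,15),(220,20),(190,25),(130,10),(190,0)]: print((u,v),W[v,u])
E
```

```text
y: [-0.5 -0.4 -0.3 -0.2 -0.1 -0.   0.1  0.2  0.3  0.4  0.5  0.6  0.7  0.8  0.9  1.   1.1]
-0.2 ['-0.91', '-0.91', '-0.91', '-0.82', '  . ', '  . ', '  . ', '  . ', '  . ', '  . ', '-0.92', '-0.92', '-0.92', '  . ', '  . ', '  . ', '  . ']
-0.1 ['-0.92', '-0.92', '-0.92', '-0.18', '  . ', '  . ', '  . ', '  . ', '  . ', '  . ', '  . ', '  . ', '  . ', '  . ', '  . ', '-0.27', '-0.26']
0.0 ['  . ', '  . ', '  . ', '0.01', '0.28', '0.26', '0.00', '  . ', '  . ', '  . ', '-0.93', '-0.92', '-0.92', '-0.92', '0.19', '0.19', '0.19']
0.1 ['  . ', '0.01', '0.02', '0.00', '0.01', '0.01', '0.00', '0.00', '0.15', '0.19', '0.39', '0.48', '0.28', '-0.92', '0.19', '0.20', '0.20']
0.2 ['0.07', '0.07', '0.07', '0.04', '0.19', '0.19', '0.19', '0.19', '0.31', '0.31', '0.39', '0.48', '0.34', '-0.92', '0.19', '0.19', '0.20']
0.3 ['0.01', '0.08', '0.08', '0.04', '0.19', '0.27', '0.27', '0.28', '0.33', '0.33', '0.33', '-0.93', '  . ', '  . ', '0.05', '  . ', '  . ']
0.4 ['0.06', '0.13', '0.03', '0.03', '0.16', '0.34', '0.34', '0.34', '0.36', '0.36', '0.36', '  . ', '  . ', '  . ', '  . ', '  . ', '  . ']
0
[... 806 characters left out ...]
, '0.50', '0.50', '  . ', '  . ', '  . ']
1.1 ['  . ', '  . ', '  . ', '  . ', '  . ', '  . ', '  . ', '  . ', '  . ', '  . ', '  . ', '  . ', '  . ', '  . ', '  . ', '  . ', '  . ']
1.2 ['  . ', '  . ', '  . ', '  . ', '  . ', '  . ', '  . ', '  . ', '  . ', '  . ', '  . ', '  . ', '  . ', '  . ', '  . ', '  . ', '  . ']
(265, 10) [0.7  0.1  0.46]
(293, 12) [1.06 0.54 0.46]
(160, 145) [0.4  0.07 0.17]
(125, 100) [0.38 0.29 0.24]
(50, 110) [0.21 0.55 0.18]
(52, 75) [0.23 0.47 0.29]
(155, 50) [0.49 0.35 0.36]
(180, 40) [0.54 0.29 0.39]
(20, 60) [0.16 0.57 0.32]
(240, 15) [0.68 0.19 0.45]
(220, 20) [0.63 0.22 0.44]
(190, 25) [0.55 0.24 0.42]
(130, 10) [0.57 0.96 0.46]
(190, 0) [0.55 0.22 0.48]
```

View pics/c3.png

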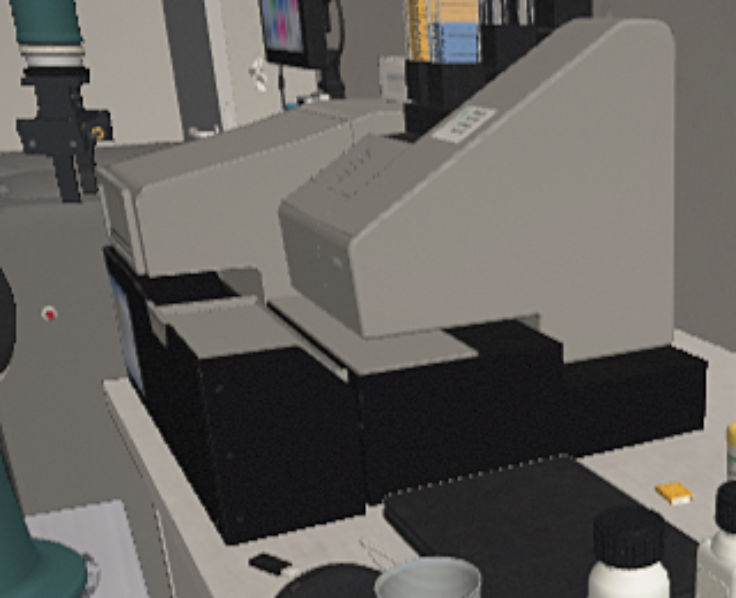

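>>> carry_out(
  series=[
    [[0,0,-0.04],[0,0,0],-1],
    [[0,0,-0.04],[0,0,0],-1],
    [[0,0,-0.04],[0,0,0],-1],
    [[0,0,-0.04],[0,0,0],-1],
    [[0,0,-0.04],[0,0,0],-1],
    [[0,0,-0.04],[0,0,0],-1],
    [[-0.04,0,0],[0,0,0],-1],
    [[-0.04,0,0],[0,0,0],-1],
    [[-0.04,0,0],[0,0,0],-1],
    [[-0.04,0,0],[0,0,0],-1],
    [[-0.04,0,0],[0,0,0],-1],
    [[-0.04,0,0],[0,0,0],-1],
    [[0,0,0],[0,0,0],-1],
    [[0,0,0],[0,0,0],-1],
  ],
  newtons=15,
)

```text
time_s: 1.5
tcp_pos: [0.1208, 0.4174, 0.4791]
tool_rot: [-2.511, -1.887, -0.002]
ft_force: [-0.9, -0.4, -0.4]
grip_width: 0.0881
```

>>> carry_out(
  series=[
    [[-0.0022,0.0434,0],[0,0,0.1],-1],
    [[-0.0022,0.0434,0],[0,0,0.1],-1],
    [[-0.0022,0.0434,0],[0,0,0.1],-1],
    [[-0.0022,0.0434,0],[0,0,0.1],-1],
    [[-0.0022,0.0434,0],[0,0,0.1],-1],
    [[-0.0022,0.0434,0],[0,0,0.1],-1],
    [[-0.0022,0.0434,0],[0,0,0.1],-1],
    [[-0.0022,0.0434,0],[0,0,0.1],-1],
    [[-0.0022,0.0434,0],[0,0,0.1],-1],
    [[-0.0022,0.0434,0],[0,0,0.1],-1],
    [[-0.0022,0.0434,0],[0,0,0.1],-1],
    [[-0.0022,0.0434,0],[0,0,0.1],-1],
    [[-0.0022,0.0434,0],[0,0,0.1],-1],
    [[-0.0022,0.0434,0],[0,0,0.1],-1],
    [[-0.0022,0.0434,0],[0,0,0.1],-1],
    [[-0.0022,0.0434,0],[0,0,0.1],-1],
    [[0,0,0],[0,0,0],-1],
    [[0,0,0],[0,0,0],-1],
  ],
)

```text
time_s: 3.3
tcp_pos: [0.4144, -0.134, 0.4779]
tool_rot: [-3.102, 0.49, 0.002]
ft_force: [0.0, 0.2, -0.7]
grip_width: 0.0879
```

```bash
cat >> h.py <<'E'
from scipy.spatial.transform import Rotation as Ro
def delta(target,th,tilt=0,seq=True):
    """turn first (about tool z), then shift in new tool frame"""
    s=telemetry.read_state();R=Ro.from_rotvec(s['tool_rot'])
    x=R.as_matrix()[:,0];z=R.as_matrix()[:,2];cur=np.arctan2(x[1],x[0])
    Rt=Ro.from_matrix(np.array([[np.cos(th),np.sin(th),0],[np.sin(th),-np.cos(th),0],[0,0,-1]]).T if 0 else np.column_stack([[np.cos(th),np.sin(th),0],[np.sin(th),-np.cos(th),0],[0,0,-1]]))
    if tilt: Rt=Rt*Ro.from_rotvec([0,tilt,0])
    print('t',s['time_s'],'pos',s['tcp_pos'],'theta',cur,'zaxis',z,'q',s['q'],'gw',s['grip_width'])
    d=np.array(target)-s['tcp_pos']
    print(' turn(tool)',(R.inv()*Rt).as_rotvec(),'shift after turn',Rt.inv().apply(d),'shift before turn',R.inv().apply(d))
E
python3 - <<'E'
from h import *
np.set_printoptions(precision=4,suppress=True)
p,d=grab_frame('top');cv2.imwrite('pics/top1.png',p[:,:,::-1])
p2,d2=grab_frame('scene');cv2.imwrite('pics/scene1.png',p2[:,:,::-1])
p=cv2.imread('pics/top0.png');W=cloud('top',np.load('top0.npy'))
for c in[(.663,-.118),(.646,-.25)]:
    m=(np.hypot(W[...,0]-c[0],W[...,1]-c[1])<.032)&(W[...,2]>.0035)
    print(m.sum(),np.median(W[m],0),W[m][:,2].min(),cv2.minAreaRect((W[m][:,:2]*1000).astype(np.float32)))
E
```

```text
275 [ 0.6641 -0.1157  0.0055] 0.00350804528332771 ((670.8850708007812, -116.42288970947266), (39.96308898925781, 44.43580627441406), 84.73455810546875)
268 [ 0.6478 -0.2489  0.0055] 0.003530810743799684 ((643.8493041992188, -250.14434814453125), (45.04332733154297, 38.79313659667969), 22.378515243530273)
```

View pics/scene1.png

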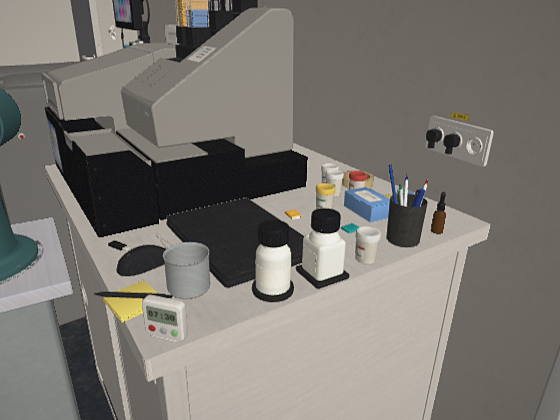

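View pics/top1.png

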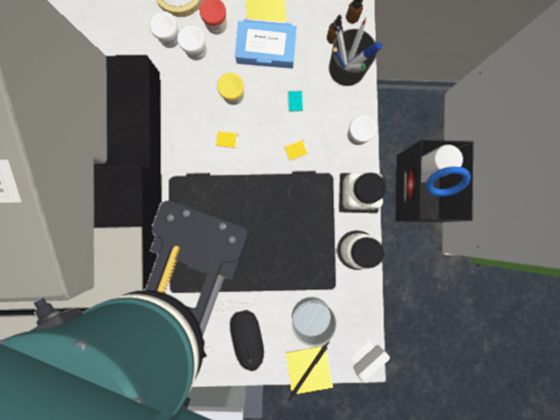

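```bash
python3 - <<'E'
from h import *
np.set_printoptions(precision=4,suppress=True)
p,d=grab_frame('top')
W=cloud('top',d)
s=telemetry.read_state();M=Ro.from_rotvec(s['tool_rot']).as_matrix()
for (u,v) in [(163,205),(205,206),(245,235),(238,275),(200,240),(172,265),(208,300),(150,310),(185,330),(195,350),(160,290),(195,290)]:
    print((u,v),W[v,u],(W[v,u]-s['tcp_pos'])@M)
cv2.imwrite('pics/c4.png',cv2.resize(p[180:420,60:300,::-1],None,fx=2.4,fy=2.4))
E
```

```text
(163, 205) [ 0.5085 -0.1325  0.5832] [ 0.0897 -0.0283 -0.1049]
(205, 206) [ 0.5336 -0.083   0.0258] [ 0.099  -0.0827  0.4525]
(245, 235) [ 0.4877 -0.1931  0.567 ] [ 0.0883  0.0358 -0.0887]
(238, 275) [ 0.4082 -0.1481  0.0267] [-0.0007  0.0175  0.4517]
(200, 240) [ 0.4833 -0.161   0.5845] [ 0.0743  0.0066 -0.1062]
(172, 265) [ 0.4232 -0.0263  0.027 ] [-0.0234 -0.1032  0.4514]
(208, 300) [ 0.4359 -0.1653  0.5605] [ 0.0306  0.0251 -0.0821]
(150, 310) [ 0.4466 -0.1499  0.681 ] [ 0.036   0.0071 -0.2026]
(185, 330) [ 0.433  -0.1664  0.6646] [ 0.0281  0.027  -0.1863]
(195, 350) [ 0.4158 -0.1687  0.6395] [ 0.0123  0.0344 -0.1611]
(160, 290) [ 0.4439 -0.1296  0.5699] [ 0.0273 -0.0114 -0.0915]
(195, 290) [ 0.3782 -0.0696  0.0238] [-0.0531 -0.0482  0.4547]
```

View pics/c4.png

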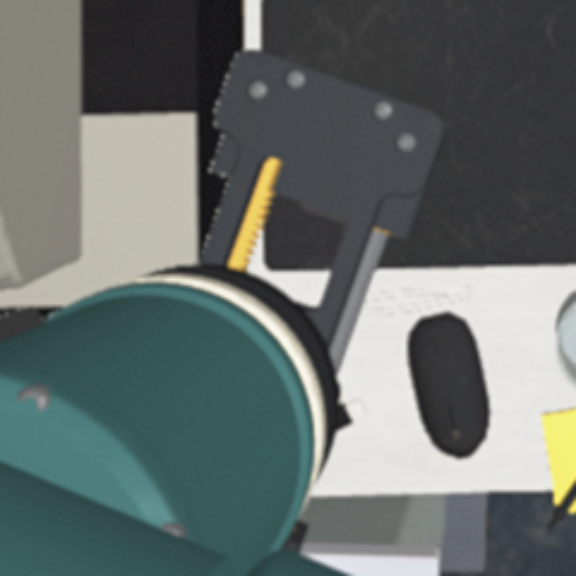

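```bash
python3 - <<'E'
from h import *
np.set_printoptions(precision=4,suppress=True)
delta((.6635,-.117,.10),-.082,.03)
E
```

```text
t 3.45 pos [ 0.4144 -0.1321  0.4784] theta -0.30876354791464833 zaxis [-0.0005  0.0007 -1.    ] q [-0.3662 -0.2512  1.694   0.0005  1.6996 -0.0574] gw 0.08812369725061796
 turn(tool) [ 0.0028  0.0305 -0.2268] shift after turn [ 0.2356 -0.0354  0.3856] shift before turn [ 0.233  -0.0898  0.3783]
```

>>> carry_out(
  series=[
    [[0,0,0],[0,0,-0.113],-0.1],
    [[0,0,0],[0.003,0.0305,-0.114],-0.1],
    [[0.0214,-0.0032,0.035],[0,0,0],-0.1],
    [[0.0214,-0.0032,0.035],[0,0,0],-0.1],
    [[0.0214,-0.0032,0.035],[0,0,0],-0.1],
    [[0.0214,-0.0032,0.035],[0,0,0],-0.1],
    [[0.0214,-0.0032,0.035],[0,0,0],-0.1],
    [[0.0214,-0.0032,0.035],[0,0,0],-0.1],
    [[0.0214,-0.0032,0.035],[0,0,0],-0.1],
    [[0.0214,-0.0032,0.035],[0,0,0],-0.1],
    [[0.0214,-0.0032,0.035],[0,0,0],-0.1],
    [[0.0214,-0.0032,0.035],[0,0,0],-0.1],
    [[0.0214,-0.0032,0.035],[0,0,0],-0.1],
    [[0,0,0],[0,0,0],-0.1],
    [[0,0,0],[0,0,0],-0.1],
  ],
)

```text
time_s: 4.95
tcp_pos: [0.6622, -0.1161, 0.0998]
tool_rot: [-3.138, 0.127, -0.043]
ft_force: [-0.3, -0.4, 0.5]
grip_width: 0.0488
```

```bash
python3 - <<'E'
from h import *
np.set_printoptions(precision=4,suppress=True)
delta((.6635,-.117,.0028),-.082,.03)
p,d=grab_frame('top');cv2.imwrite('pics/top2.png',cv2.resize(p[60:220,180:340,::-1],None,fx=3.5,fy=3.5))
p,d=grab_frame('scene');cv2.imwrite('pics/scene2.png',cv2.resize(p[130:280,180:380,::-1],None,fx=3.5,fy=3.5))
E
```

```text
t 4.95 pos [ 0.6622 -0.1161  0.0998] theta -0.08100311425021331 zaxis [ 0.0272 -0.0005 -0.9996] q [-0.2132  0.3544  1.7559  0.0062  1.0046 -0.1355] gw 0.048791013629323345
 turn(tool) [-0.0017  0.0028  0.001 ] shift after turn [-0.0016  0.0008  0.097 ] shift before turn [-0.0013  0.001   0.097 ]
```

View pics/scene2.png

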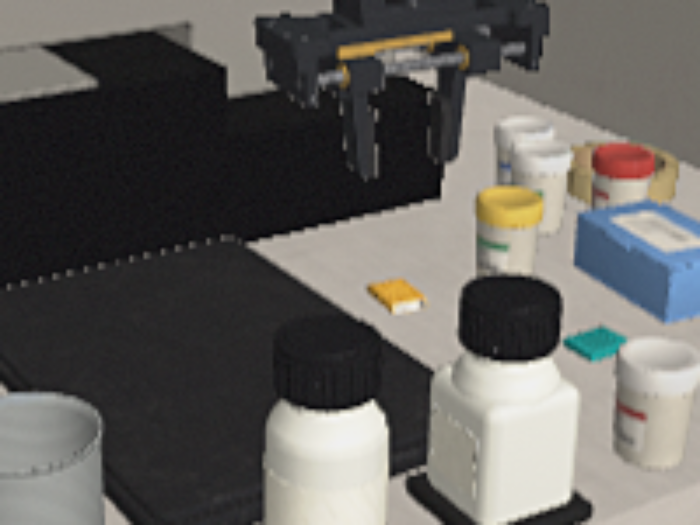

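View pics/top2.png

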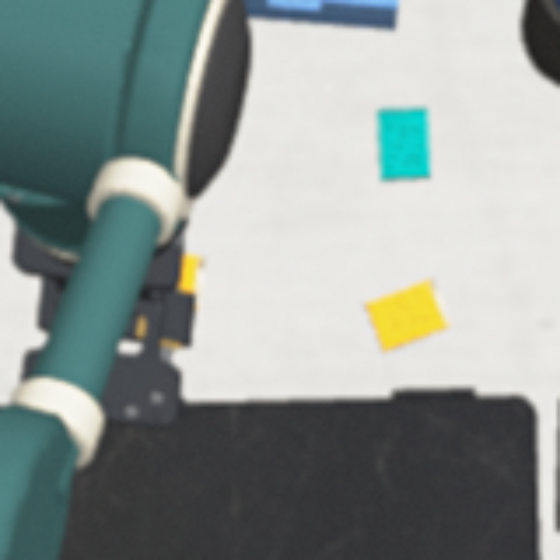

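>>> carry_out(
  series=[
    [[-0.0014,0.001,0.03],[0,0,0],-0.1],
    [[0,0,0.03],[0,0,0],-0.1],
    [[0,0,0.02],[0,0,0],-0.1],
    [[0,0,0.01],[0,0,0],-0.1],
    [[0,0,0.005],[0,0,0],-0.1],
    [[0,0,0],[0,0,0],-0.1],
    [[0,0,0],[0,0,0],-0.1],
  ],
)

```text
time_s: 5.75
tcp_pos: [0.6655, -0.1194, 0.0081]
tool_rot: [3.138, -0.132, 0.053]
ft_force: [0.3, -0.0, 0.2]
grip_width: 0.0481
```

>>> carry_out(
  series=[
    [[0,0,0.003],[0,0,0],-0.1],
    [[0,0,0],[0,0,0],-0.1],
  ],
)

```text
time_s: 5.95
tcp_pos: [0.6647, -0.1192, 0.0038]
tool_rot: [3.138, -0.132, 0.05]
ft_force: [-0.4, -0.6, 0.4]
grip_width: 0.0482
```

>>> carry_out(
  series=[
    [[0,0,0],[0,0,0],-0.1],
  ],
)

```text
time_s: 6.05
tcp_pos: [0.6645, -0.1192, 0.0034]
tool_rot: [3.138, -0.132, 0.049]
ft_force: [0.1, 0.0, 0.6]
grip_width: 0.0484
```

>>> carry_out(
  series=[
    [[0,0,0.0007],[0,0,0],0.2],
    [[0,0,0],[0,0,0],0.5],
    [[0,0,0],[0,0,0],0.8],
    [[0,0,0],[0,0,0],0.8],
    [[0,0,0],[0,0,0],0.8],
    [[0,0,0],[0,0,0],0.8],
  ],
  newtons=15,
)

```text
time_s: 6.65
tcp_pos: [0.6643, -0.1192, 0.0024]
tool_rot: [3.138, -0.132, 0.048]
ft_force: [0.5, 0.1, -0.7]
grip_width: 0.0285
```

>>> carry_out(
  series=[
    [[0,0,-0.02],[0,0,0],0.8],
    [[0,0,-0.04],[0,0,0],0.8],
    [[0,0,-0.045],[0,0,0],0.8],
    [[0,0,-0.045],[0,0,0],0.8],
    [[0,0,-0.045],[0,-0.03,0],0.8],
    [[0,0,0],[0,0,0],0.8],
  ],
)

```text
time_s: 7.25
tcp_pos: [0.6635, -0.12, 0.2069]
tool_rot: [3.137, -0.132, 0.024]
ft_force: [-0.1, -0.3, 1.3]
grip_width: 0.0281
```

```bash
python3 - <<'E'
from h import *
np.set_printoptions(precision=4,suppress=True)
W=cloud('top',np.load('top0.npy'))
# beaker rim circle fit
w=W[285:352,278:348].reshape(-1,3);w=w[w[:,2]>.06];print(len(w),w.min(0),w.max(0))
A=np.c_[2*w[:,:2],np.ones(len(w))];
print(cv2.minAreaRect((w[:,:2]*1000).astype(np.float32)))
delta((.332,-.286,.20),-.082)
p,d=grab_frame('scene');cv2.imwrite('pics/scene3.png',cv2.resize(p[50:280,180:380,::-1],None,fx=2.6,fy=2.6))
E
```

```text
350 [ 0.2919 -0.3257  0.0601] [ 0.3724 -0.2464  0.0759]
((332.08685302734375, -285.94207763671875), (79.59512329101562, 79.2205810546875), 32.32855224609375)
t 7.25 pos [ 0.6635 -0.12    0.2069] theta -0.08394478791021819 zaxis [ 0.0151 -0.002  -0.9999] q [-0.2165  0.2729  1.652   0.0014  1.2014 -0.133 ] gw 0.02811145907939663
 turn(tool) [ 0.0007 -0.0152 -0.002 ] shift after turn [-0.3168  0.1926  0.0069] shift before turn [-0.3164  0.1932  0.0022]
```

View pics/scene3.png

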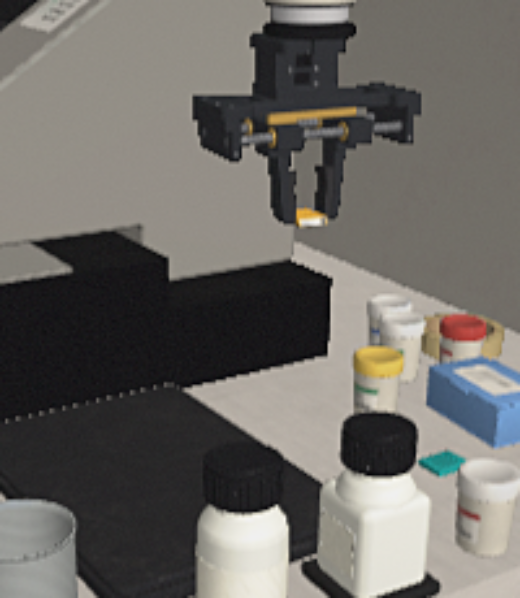

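The cassette is held level at crop (310,217), and pot 4 hasn't moved. Next I carry it to the beaker.

>>> carry_out(
  series=[
    [[-0.0352,0.0214,0],[0,0,0],0.8],
    [[-0.0352,0.0214,0],[0,0,0],0.8],
    [[-0.0352,0.0214,0],[0,0,0],0.8],
    [[-0.0352,0.0214,0],[0,0,0],0.8],
    [[-0.0352,0.0214,0],[0,0,0],0.8],
    [[-0.0352,0.0214,0],[0,0,0],0.8],
    [[-0.0352,0.0214,0],[0,0,0],0.8],
    [[-0.0352,0.0214,0],[0,0,0],0.8],
    [[-0.0352,0.0214,0],[0,0,0],0.8],
    [[0,0,0],[0,0,0],0.8],
    [[0,0,0],[0,0,0],0.8],
  ],
)

```text
time_s: 8.4
tcp_pos: [0.3255, -0.2839, 0.1956]
tool_rot: [-3.136, 0.136, 0.0]
ft_force: [0.2, 0.2, -0.3]
grip_width: 0.0277
```

```bash
python3 - <<'E'
from h import *
np.set_printoptions(precision=4,suppress=True)
delta((.332,-.286,.082),-.082)
E
```

```text
t 8.4 pos [ 0.3255 -0.2839  0.1956] theta -0.08668003782733853 zaxis [-0.0001  0.0027 -1.    ] q [-0.7764 -0.1764  2.1437  0.0021  1.1763 -0.6905] gw 0.027672126000462698
 turn(tool) [-0.0027  0.0003 -0.0047] shift after turn [0.0066 0.0015 0.1136] shift before turn [0.0066 0.0018 0.1136]
```

>>> carry_out(
  series=[
    [[0.0066,0.0015,0.035],[0,0,0],0.8],
    [[0,0,0.035],[0,0,0],0.8],
    [[0,0,0.03],[0,0,0],0.8],
    [[0,0,0.012],[0,0,0],0.8],
    [[0,0,0],[0,0,0],0.8],
    [[0,0,0],[0,0,0],0.8],
    [[0,0,0],[0,0,0],0.8],
  ],
)

```text
time_s: 9.1
tcp_pos: [0.3345, -0.2871, 0.0865]
tool_rot: [3.138, -0.131, 0.005]
ft_force: [0.5, -1.2, 0.5]
grip_width: 0.0281
```

```bash
python3 - <<'E'
from h import *
np.set_printoptions(precision=4,suppress=True)
delta((.332,-.286,.082),-.082)
p,d=grab_frame('scene');cv2.imwrite('pics/scene4.png',cv2.resize(p[180:320,100:280,::-1],None,fx=4,fy=4))
E
```

```text
t 9.1 pos [ 0.3345 -0.2871  0.0865] theta -0.08344737104323101 zaxis [ 0.003  -0.0009 -1.    ] q [-0.7669 -0.0313  2.2366  0.0018  0.9336 -0.6845] gw 0.028072787730885503
 turn(tool) [ 0.0006 -0.0031 -0.0014] shift after turn [-0.0026 -0.0009  0.0045] shift before turn [-0.0026 -0.0009  0.0045]
```

View pics/scene4.png

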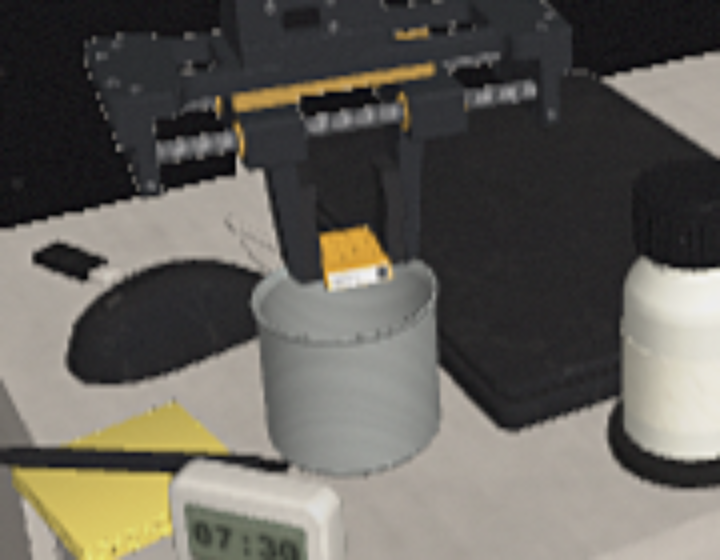

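The cassette is centred over the beaker opening, whose rim is at crop (345,300). I'm releasing it here.

>>> carry_out(
  series=[
    [[-0.002,-0.0009,0.003],[0,0,0],0.8],
    [[0,0,0],[0,0,0],0.8],
    [[0,0,0],[0,0,0],-0.1],
    [[0,0,0],[0,0,0],-0.1],
    [[0,0,0],[0,0,0],-0.1],
    [[0,0,0],[0,0,0],-0.1],
    [[0,0,-0.03],[0,0,0],-0.1],
    [[0,0,-0.045],[0,0,0],-0.1],
    [[0,0,-0.045],[0,0,0],-0.1],
    [[0,0,0],[0,0,0],-0.1],
  ],
)

```text
time_s: 10.15
tcp_pos: [0.3345, -0.2885, 0.209]
tool_rot: [3.132, -0.132, 0.016]
ft_force: [0.2, -0.7, -0.1]
grip_width: 0.0486
```

```bash
python3 - <<'E'
from h import *
np.set_printoptions(precision=4,suppress=True)
delta((.647,-.251,.20),.39)
p,d=grab_frame('scene');cv2.imwrite('pics/scene5.png',cv2.resize(p[160:320,100:280,::-1],None,fx=3.5,fy=3.5))
E
```

```text
t 10.15 pos [ 0.3345 -0.2885  0.209 ] theta -0.08395583258357589 zaxis [ 0.01   -0.0077 -0.9999] q [-0.7693 -0.1777  2.1193  0.0015  1.1874 -0.6858] gw 0.04862394455221908
 turn(tool) [ 0.0092 -0.0088 -0.474 ] shift after turn [0.3033 0.0841 0.009 ] shift before turn [ 0.3082 -0.0637  0.0118]
```

View pics/scene5.png

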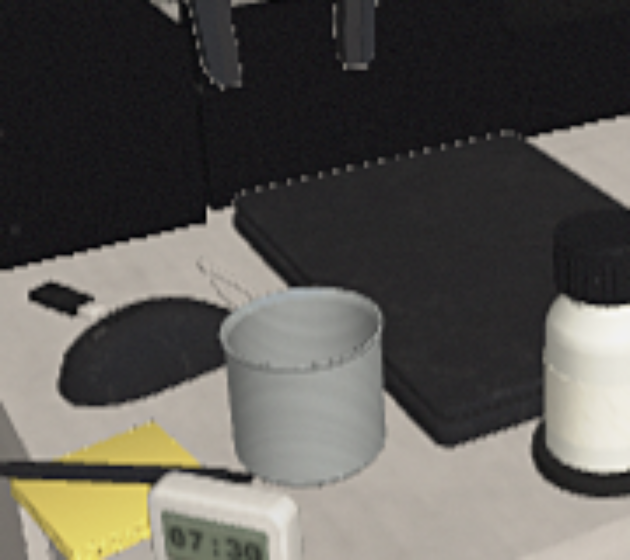

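>>> carry_out(
  series=[
    [[0,0,0],[0.009,-0.009,-0.118],-0.1],
    [[0,0,0],[0,0,-0.118],-0.1],
    [[0,0,0],[0,0,-0.119],-0.1],
    [[0,0,0],[0,0,-0.119],-0.1],
    [[0.0379,0.0105,0],[0,0,0],-0.1],
    [[0.0379,0.0105,0],[0,0,0],-0.1],
    [[0.0379,0.0105,0],[0,0,0],-0.1],
    [[0.0379,0.0105,0],[0,0,0],-0.1],
    [[0.0379,0.0105,0],[0,0,0],-0.1],
    [[0.0379,0.0105,0],[0,0,0],-0.1],
    [[0.0379,0.0105,0],[0,0,0],-0.1],
    [[0.0379,0.0105,0],[0,0,0],-0.1],
    [[0,0,0],[0,0,0],-0.1],
    [[0,0,0],[0,0,0],-0.1],
    [[0,0,0],[0,0,0],-0.1],
  ],
)

```text
time_s: 11.7
tcp_pos: [0.6418, -0.2474, 0.198]
tool_rot: [-3.069, -0.606, 0.014]
ft_force: [-1.1, -0.7, 0.3]
grip_width: 0.0484
```

```bash
python3 - <<'E'
from h import *
np.set_printoptions(precision=4,suppress=True)
delta((.647,-.251,.0028),.39)
p,d=grab_frame('top');cv2.imwrite('pics/top6.png',p[:,:,::-1]);cv2.imwrite('pics/top6b.png',cv2.resize(p[280:360,270:360,::-1],None,fx=6,fy=6))
E
```

```text
t 11.7 pos [ 0.6418 -0.2474  0.198 ] theta 0.3898818792457777 zaxis [-0.0112  0.0114 -0.9999] q [-0.4072  0.3226  1.6051  0.0064  1.2287 -0.7992] gw 0.0483524760449149
 turn(tool) [-0.0148  0.006  -0.0002] shift after turn [0.0035 0.0053 0.1952] shift before turn [0.0046 0.0082 0.1951]
```

View pics/top6.png

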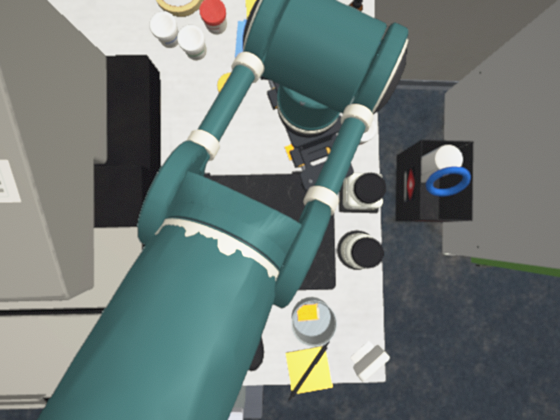

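View pics/top6b.png

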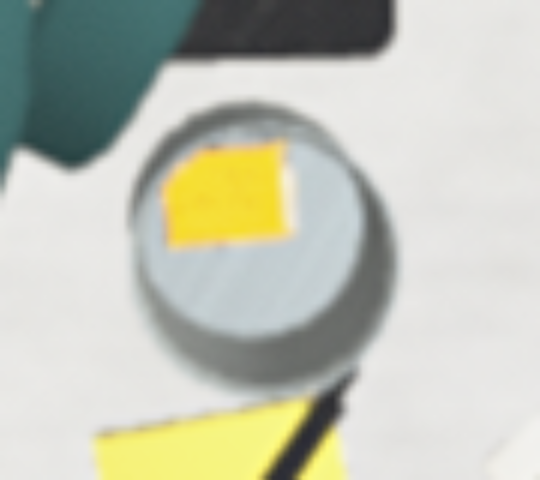

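Cassette 1 lies flat on the beaker floor, and the beaker hasn't moved. Now I descend to cassette 2.

>>> carry_out(
  series=[
    [[0,0,0],[-0.0148,0.006,0],-0.1],
    [[0.0035,0.0053,0.035],[0,0,0],-0.1],
    [[0,0,0.04],[0,0,0],-0.1],
    [[0,0,0.04],[0,0,0],-0.1],
    [[0,0,0.035],[0,0,0],-0.1],
    [[0,0,0.02],[0,0,0],-0.1],
    [[0,0,0.01],[0,0,0],-0.1],
    [[0,0,0.006],[0,0,0],-0.1],
    [[0,0,0],[0,0,0],-0.1],
    [[0,0,0],[0,0,0],-0.1],
    [[0,0,0],[0,0,0],-0.1],
  ],
)

```text
time_s: 12.85
tcp_pos: [0.6505, -0.252, 0.0157]
tool_rot: [3.079, 0.608, 0.009]
ft_force: [-0.1, 0.2, 0.3]
grip_width: 0.0483
```

```bash
python3 - <<'E'
from h import *
np.set_printoptions(precision=4,suppress=True)
delta((.647,-.251,.0028),.39)
E
```

```text
t 12.85 pos [ 0.6505 -0.252   0.0157] theta 0.38996149657235685 zaxis [ 0.006  -0.0022 -1.    ] q [-0.4054  0.501   1.7222  0.0004  0.912  -0.7956] gw 0.048254423549276455
 turn(tool) [ 0.0044 -0.0047 -0.    ] shift after turn [-0.0029 -0.0022  0.0129] shift before turn [-0.0029 -0.0023  0.0129]
```

>>> carry_out(
  series=[
    [[-0.002,-0.001,0.007],[0,0,0],-0.1],
    [[0,0,0.003],[0,0,0],-0.1],
    [[0,0,0],[0,0,0],-0.1],
    [[0,0,0],[0,0,0],-0.1],
  ],
)

```text
time_s: 13.25
tcp_pos: [0.6468, -0.2511, 0.0034]
tool_rot: [3.081, 0.609, 0.004]
ft_force: [-0.8, -0.3, -1.5]
grip_width: 0.0483
```

```bash
python3 - <<'E'
from h import *
np.set_printoptions(precision=4,suppress=True)
delta((.647,-.251,.0028),.39)
p,d=grab_frame('scene');cv2.imwrite('pics/scene7.png',cv2.resize(p[160:300,230:400,::-1],None,fx=4,fy=4))
E
```

```text
t 13.25 pos [ 0.6468 -0.2511  0.0034] theta 0.3900963678831172 zaxis [ 0.0025 -0.0007 -1.    ] q [-0.4063  0.5122  1.7325  0.0004  0.8943 -0.7967] gw 0.04828181974087648
 turn(tool) [ 0.0016 -0.0021  0.0001] shift after turn [0.0002 0.     0.0006] shift before turn [0.0002 0.     0.0006]
```

View pics/scene7.png

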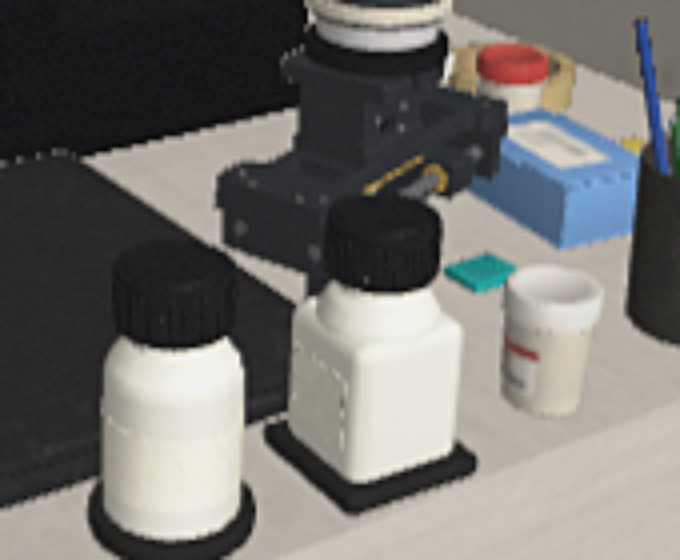

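>>> carry_out(
  series=[
    [[0,0,0.0005],[0,0,0],0.2],
    [[0,0,0],[0,0,0],0.5],
    [[0,0,0],[0,0,0],0.8],
    [[0,0,0],[0,0,0],0.8],
    [[0,0,0],[0,0,0],0.8],
    [[0,0,0],[0,0,0],0.8],
    [[0,0,-0.02],[0,0,0],0.8],
    [[0,0,-0.04],[0,0,0],0.8],
    [[0,0,-0.045],[0,0,0],0.8],
    [[0,0,-0.045],[0,0,0],0.8],
    [[0,0,-0.045],[0,0,0],0.8],
    [[0,0,0],[0,0,0],0.8],
    [[0,0,0],[0,0,0],0.8],
  ],
)

```text
time_s: 14.6
tcp_pos: [0.6474, -0.2515, 0.2007]
tool_rot: [3.078, 0.608, 0.01]
ft_force: [-0.2, -0.4, -0.2]
grip_width: 0.0282
```

```bash
python3 - <<'E'
from h import *
np.set_printoptions(precision=4,suppress=True)
delta((.332,-.286,.20),-.082)
p,d=grab_frame('scene');cv2.imwrite('pics/scene8.png',cv2.resize(p[50:250,230:400,::-1],None,fx=2.8,fy=2.8))
E
```

```text
t 14.6 pos [ 0.6474 -0.2515  0.2007] theta 0.3900456606250352 zaxis [ 0.0069 -0.0026 -1.    ] q [-0.4065  0.3194  1.6042  0.0003  1.2106 -0.7967] gw 0.028220984436141697
 turn(tool) [ 0.0037 -0.0065  0.472 ] shift after turn [-0.3116  0.0602  0.0007] shift before turn [-0.3049 -0.088  -0.0014]
```

View pics/scene8.png

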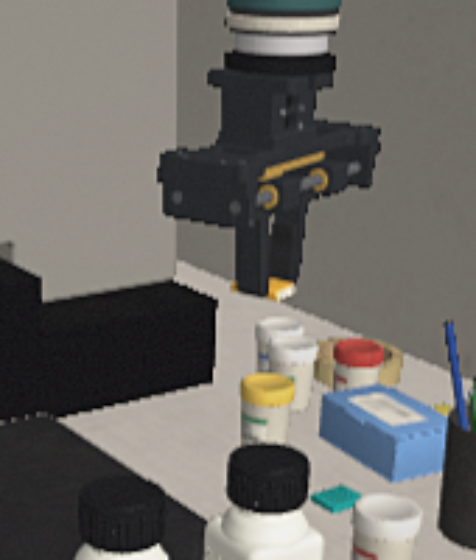

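>>> carry_out(
  series=[
    [[0,0,0],[0.004,-0.006,0.118],0.8],
    [[0,0,0],[0,0,0.118],0.8],
    [[0,0,0],[0,0,0.118],0.8],
    [[0,0,0],[0,0,0.118],0.8],
    [[-0.039,0.0075,0],[0,0,0],0.8],
    [[-0.039,0.0075,0],[0,0,0],0.8],
    [[-0.039,0.0075,0],[0,0,0],0.8],
    [[-0.039,0.0075,0],[0,0,0],0.8],
    [[-0.039,0.0075,0],[0,0,0],0.8],
    [[-0.039,0.0075,0],[0,0,0],0.8],
    [[-0.039,0.0075,0],[0,0,0],0.8],
    [[-0.039,0.0075,0],[0,0,0],0.8],
    [[0,0,0],[0,0,0],0.8],
    [[0,0,0],[0,0,0],0.8],
    [[0,0,0],[0,0,0],0.8],
  ],
)

```text
time_s: 16.15
tcp_pos: [0.331, -0.285, 0.1985]
tool_rot: [-3.137, 0.129, 0.007]
ft_force: [-0.5, -0.5, -0.5]
grip_width: 0.0277
```

```bash
python3 - <<'E'
from h import *
np.set_printoptions(precision=4,suppress=True)
delta((.332,-.286,.084),-.082)
E
```

```text
t 16.15 pos [ 0.331  -0.285   0.1985] theta -0.08188739228137998 zaxis [-0.0046  0.0022 -1.    ] q [-0.7666 -0.1666  2.1299 -0.0018  1.183  -0.6841] gw 0.027719512446008576
 turn(tool) [-0.0018  0.0048  0.0001] shift after turn [0.0011 0.0009 0.1145] shift before turn [0.0017 0.0011 0.1145]
```

>>> carry_out(
  series=[
    [[0.001,0.001,0.035],[0,0,0],0.8],
    [[0,0,0.035],[0,0,0],0.8],
    [[0,0,0.03],[0,0,0],0.8],
    [[0,0,0.014],[0,0,0],0.8],
    [[0,0,0],[0,0,0],0.8],
    [[0,0,0],[0,0,0],0.8],
    [[0,0,0],[0,0,0],0.8],
  ],
)

```text
time_s: 16.85
tcp_pos: [0.3324, -0.287, 0.0866]
tool_rot: [3.138, -0.127, -0.004]
ft_force: [0.1, 0.0, 0.1]
grip_width: 0.0275
```

```bash
python3 - <<'E'
from h import *
np.set_printoptions(precision=4,suppress=True)
delta((.332,-.286,.084),-.082)
p,d=grab_frame('scene');cv2.imwrite('pics/scene9.png',cv2.resize(p[180:320,100:280,::-1],None,fx=4,fy=4))
E
```

```text
t 16.85 pos [ 0.3324 -0.287   0.0866] theta -0.08110538943845043 zaxis [-0.0024 -0.0005 -1.    ] q [-0.7673 -0.0318  2.237  -0.0026  0.9378 -0.6847] gw 0.027537613471431976
 turn(tool) [0.0007 0.0024 0.0009] shift after turn [-0.0005 -0.0009  0.0026] shift before turn [-0.0005 -0.0009  0.0026]
```

View pics/scene9.png

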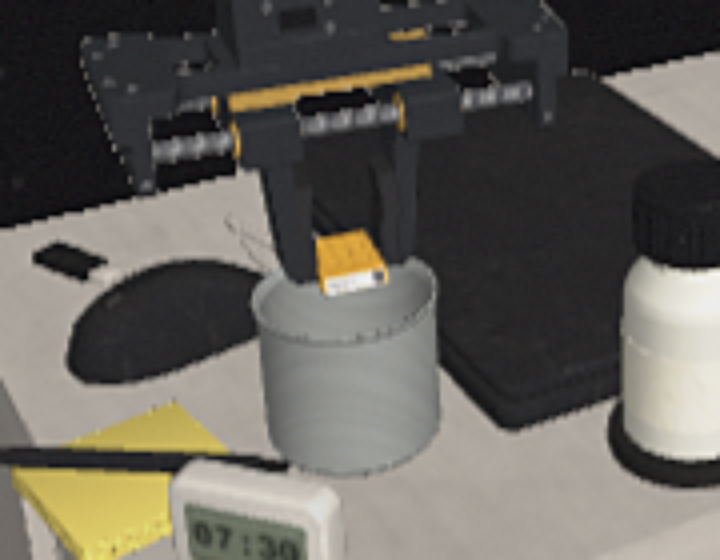

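The second cassette is also over the beaker mouth, at crop (350,265). I release it and lift away.

>>> carry_out(
  series=[
    [[0,0,0],[0,0,0],0.8],
    [[0,0,0],[0,0,0],-0.1],
    [[0,0,0],[0,0,0],-0.1],
    [[0,0,0],[0,0,0],-0.1],
    [[0,0,0],[0,0,0],-0.1],
    [[0,0,-0.03],[0,0,0],-0.5],
    [[0,0,-0.045],[0,0,0],-1],
    [[0,0,-0.045],[0,0,0],-1],
    [[0,0,-0.03],[0,0,0],-1],
    [[0,0,0],[0,0,0],-1],
    [[0,0,0],[0,0,0],-1],
  ],
)

```text
time_s: 18.0
tcp_pos: [0.3319, -0.2867, 0.236]
tool_rot: [3.139, -0.129, -0.004]
ft_force: [0.1, 0.4, -0.3]
grip_width: 0.0879
```

```bash
python3 - <<'E'
from h import *
np.set_printoptions(precision=4,suppress=True)
delta((.5684,-.3692,.23),-.57)
E
```

```text
t 18.0 pos [ 0.3319 -0.2867  0.236 ] theta -0.08200915347686412 zaxis [-0.0027 -0.0003 -1.    ] q [-0.7676 -0.1948  2.0827 -0.0022  1.2554 -0.6849] gw 0.08790952136087694
 turn(tool) [0.0012 0.0024 0.488 ] shift after turn [ 0.2437 -0.0581  0.006 ] shift before turn [0.2425 0.0629 0.0054]
```

>>> carry_out(
  series=[
    [[0,0,0],[0,0.002,0.122],-1],
    [[0,0,0],[0,0,0.122],-1],
    [[0,0,0],[0,0,0.122],-1],
    [[0,0,0],[0,0,0.122],-1],
    [[0.0406,-0.0097,0],[0,0,0],-1],
    [[0.0406,-0.0097,0],[0,0,0],-1],
    [[0.0406,-0.0097,0],[0,0,0],-1],
    [[0.0406,-0.0097,0],[0,0,0],-1],
    [[0.0406,-0.0097,0],[0,0,0],-1],
    [[0.0406,-0.0097,0],[0,0,0],-1],
    [[0,0,0],[0,0,0],-1],
    [[0,0,0],[0,0,0],-1],
    [[0,0,0],[0,0,0],-1],
  ],
)

```text
time_s: 19.3
tcp_pos: [0.5665, -0.368, 0.2331]
tool_rot: [-3.014, 0.883, 0.009]
ft_force: [-0.2, 0.5, 0.8]
grip_width: 0.0882
```

```bash
python3 - <<'E'
from h import *
np.set_printoptions(precision=4,suppress=True)
delta((.5684,-.3692,.102),-.57)
p,d=grab_frame('top');cv2.imwrite('pics/top10.png',p[:,:,::-1]);cv2.imwrite('pics/top10b.png',cv2.resize(p[280:360,270:360,::-1],None,fx=6,fy=6))
p,d=grab_frame('scene');cv2.imwrite('pics/scene10.png',cv2.resize(p[80:320,230:430,::-1],None,fx=2.5,fy=2.5))
E
```

```text
t 19.3 pos [ 0.5665 -0.368   0.2331] theta -0.5700245551184017 zaxis [-0.005   0.0026 -1.    ] q [-0.6126  0.2718  1.6045 -0.0008  1.2709 -0.0423] gw 0.0882377400474721
 turn(tool) [ 0.0006  0.0056 -0.    ] shift after turn [ 0.0022 -0.      0.1311] shift before turn [ 0.0029 -0.0001  0.1311]
```

View pics/top10.png

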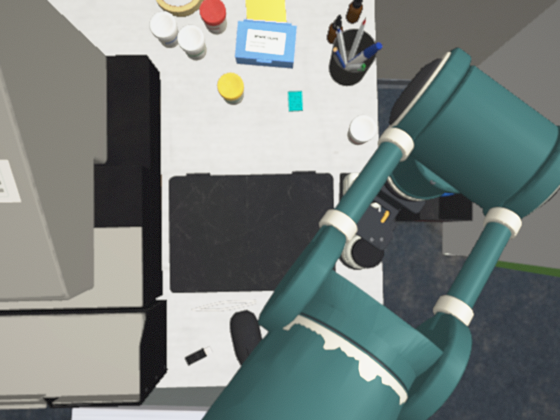

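View pics/scene10.png

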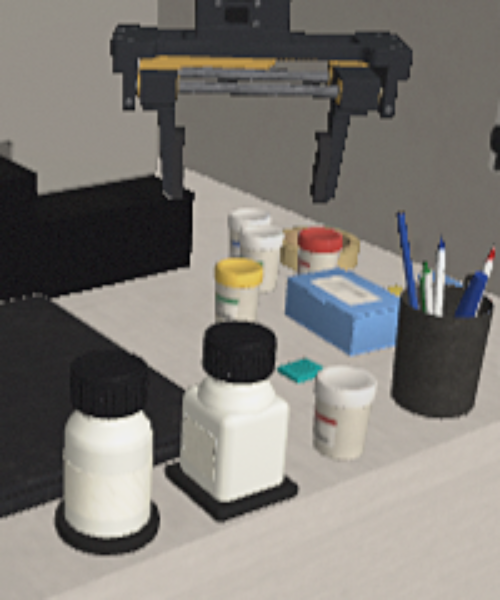

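View pics/top10b.png

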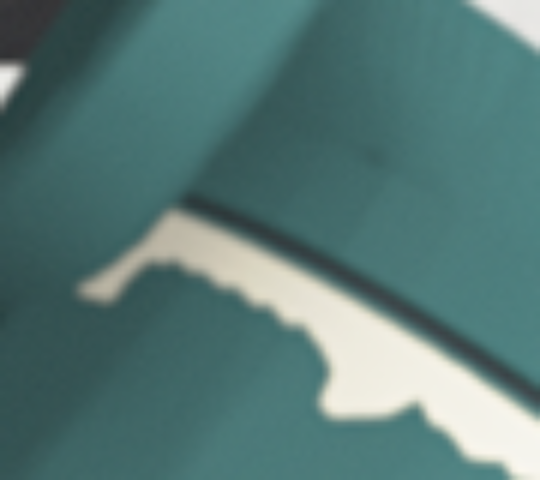

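```bash
python3 - <<'E'
from h import *
p,d=grab_frame('scene');cv2.imwrite('pics/scene11.png',cv2.resize(p[220:320,100:240,::-1],None,fx=5,fy=5,interpolation=cv2.INTER_CUBIC))
E
```

```text
(no output)
```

View pics/scene11.png

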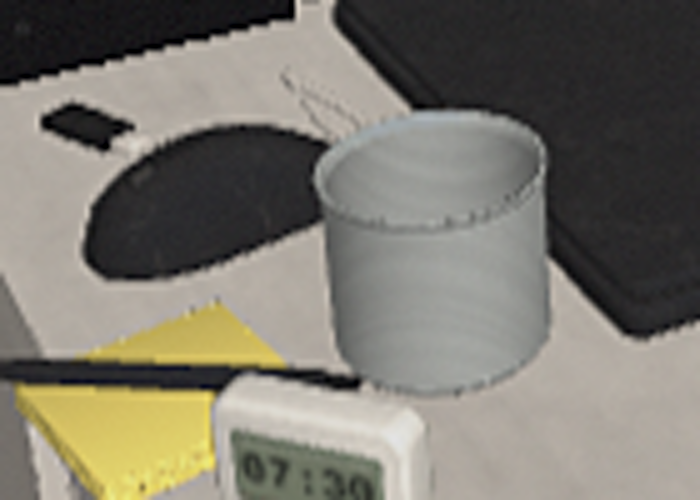

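The scene view shows nothing beside or on the rim of the beaker at crop (430,170), and the fingers are empty, so both cassettes are inside. Next is the square cap, starting with the descent.

>>> carry_out(
  series=[
    [[0.0025,0,0.03],[0.0006,0.0056,0],-1],
    [[0,0,0.04],[0,0,0],-1],
    [[0,0,0.03],[0,0,0],-1],
    [[0,0,0.018],[0,0,0],-1],
    [[0,0,0.008],[0,0,0],-1],
    [[0,0,0],[0,0,0],-1],
    [[0,0,0],[0,0,0],-1],
    [[0,0,0],[0,0,0],-1],
  ],
)

```text
time_s: 20.25
tcp_pos: [0.5715, -0.3712, 0.1113]
tool_rot: [3.013, -0.883, 0.011]
ft_force: [0.3, -1.0, 0.6]
grip_width: 0.0878
```

```bash
python3 - <<'E'
from h import *
np.set_printoptions(precision=4,suppress=True)
delta((.5684,-.3692,.103),-.57)
p,d=grab_frame('scene');cv2.imwrite('pics/scene12.png',cv2.resize(p[140:300,250:410,::-1],None,fx=3.7,fy=3.7))
E
```

```text
t 20.25 pos [ 0.5715 -0.3712  0.1113] theta -0.5700407959732658 zaxis [ 0.0061 -0.004  -1.    ] q [-0.6127  0.3699  1.7109  0.0003  1.0535 -0.0428] gw 0.0877759637971735
 turn(tool) [ 0.0001 -0.0073 -0.    ] shift after turn [-0.0037  0.      0.0083] shift before turn [-0.0038  0.      0.0082]
```

View pics/scene12.png

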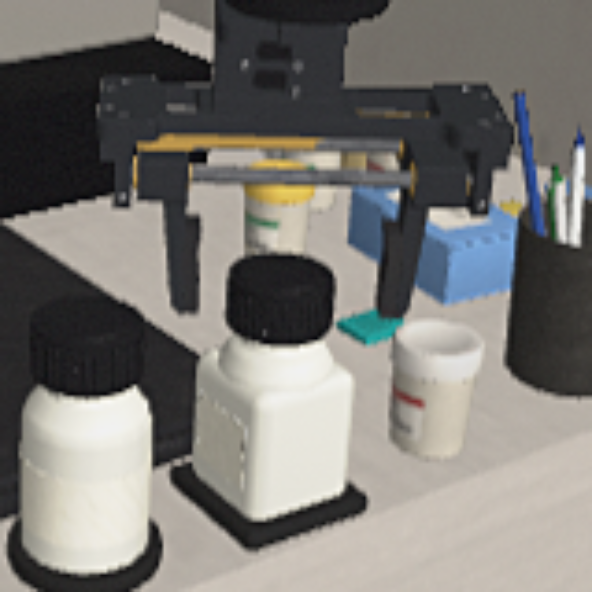

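>>> carry_out(
  series=[
    [[-0.0025,0,0.006],[0,-0.005,0],-1],
    [[0,0,0],[0,0,0],-1],
    [[0,0,0],[0,0,0],-1],
    [[0,0,0],[0,0,0],-1],
  ],
)

```text
time_s: 20.7
tcp_pos: [0.5684, -0.369, 0.1029]
tool_rot: [-3.014, 0.883, 0.002]
ft_force: [-0.7, -0.4, -0.1]
grip_width: 0.0882
```

```bash
python3 - <<'E'
from h import *
np.set_printoptions(precision=4,suppress=True)
delta((.5684,-.3692,.103),-.57)
E
```

```text
t 20.7 pos [ 0.5684 -0.369   0.1029] theta -0.5699773535012291 zaxis [-0.0012  0.0008 -1.    ] q [-0.6126  0.3766  1.7187  0.      1.0478 -0.0426] gw 0.08818520119229806
 turn(tool) [-0.0001  0.0014  0.    ] shift after turn [ 0.0001  0.0001 -0.0001] shift before turn [ 0.0001  0.0001 -0.0001]
```

Centred. I close on the cap with moderate force.

>>> carry_out(
  series=[
    [[0,0,0],[0,0,0],-0.5],
    [[0,0,0],[0,0,0],-0.3],
    [[0,0,0],[0,0,0],-0.1],
    [[0,0,0],[0,0,0],0.1],
    [[0,0,0],[0,0,0],0.1],
    [[0,0,0],[0,0,0],0.1],
    [[0,0,0],[0,0,0],0.1],
  ],
  newtons=35,
)

```text
time_s: 21.4
tcp_pos: [0.5684, -0.369, 0.103]
tool_rot: [-3.015, 0.883, 0.002]
ft_force: [-0.0, 0.7, 0.5]
grip_width: 0.0506
```

```bash
python3 - <<'E'
from h import *
np.set_printoptions(precision=4,suppress=True)
delta((.5684,-.3692,.103),-.57)
s=telemetry.read_state();print(s['ft_force'],s['torque'],s['tau'])
E
```

```text
t 21.4 pos [ 0.5684 -0.369   0.103 ] theta -0.5699382012001509 zaxis [-0.001   0.0007 -1.    ] q [-0.6126  0.3765  1.7186 -0.      1.0477 -0.0426] gw 0.050579087805125794
 turn(tool) [-0.      0.0012  0.0001] shift after turn [0.0001 0.0002 0.    ] shift before turn [0.0001 0.0002 0.    ]
[-0.0251  0.6854  0.485 ] [ 0.0065  0.0394 -0.0317] [  0.0079 -52.6905 -32.2907   0.0695   0.0299   0.0012]
```

First I try counter-clockwise (tool z negative) by a small amount.

>>> carry_out(
  series=[
    [[0,0,0],[0,0,-0.04],0.1],
    [[0,0,0],[0,0,-0.04],0.1],
    [[0,0,0],[0,0,-0.04],0.1],
    [[0,0,0],[0,0,0],0.1],
    [[0,0,0],[0,0,0],0.1],
  ],
)

```text
time_s: 21.9
tcp_pos: [0.5684, -0.369, 0.103]
tool_rot: [-3.062, 0.702, 0.002]
ft_force: [-0.4, -0.7, 0.9]
grip_width: 0.0505
```

```bash
python3 - <<'E'
from h import *
np.set_printoptions(precision=4,suppress=True)
delta((.5684,-.3692,.103),-.57)
s=telemetry.read_state();print(s['ft_force'],s['torque'],s['tau'])
E
```

```text
t 21.9 pos [ 0.5684 -0.369   0.103 ] theta -0.45088819636403765 zaxis [-0.001   0.0007 -1.    ] q [-0.6126  0.3765  1.7187  0.      1.0477 -0.1617] gw 0.05046039250399831
 turn(tool) [-0.0001  0.0013  0.1191] shift after turn [0.0001 0.0001 0.    ] shift before turn [0.0001 0.0001 0.    ]
[-0.3682 -0.6924  0.9177] [-0.0617  0.0526  0.0211] [  0.0292 -52.6536 -32.2807   0.0788   0.0272  -0.022 ]
```

>>> carry_out(
  series=[
    [[0,0,0],[0,0,-0.08],0.1],
    [[0,0,0],[0,0,-0.08],0.1],
    [[0,0,0],[0,0,-0.08],0.1],
    [[0,0,0],[0,0,-0.08],0.1],
    [[0,0,0],[0,0,-0.08],0.1],
    [[0,0,0],[0,0,0],0.1],
  ],
)

```text
time_s: 22.5
tcp_pos: [0.5684, -0.369, 0.103]
tool_rot: [-3.14, 0.079, 0.002]
ft_force: [1.0, 0.1, -1.5]
grip_width: 0.0509
```

```bash
python3 - <<'E'
from h import *
np.set_printoptions(precision=4,suppress=True)
delta((.5684,-.3692,.103),-.57)
s=telemetry.read_state();print(s['ft_force'],s['torque'],s['tau'])
E
```

```text
t 22.5 pos [ 0.5684 -0.369   0.103 ] theta -0.05038594964843219 zaxis [-0.001   0.0007 -1.    ] q [-0.6126  0.3764  1.7186 -0.      1.0477 -0.5622] gw 0.050885555359562816
 turn(tool) [-0.0004  0.0011  0.5196] shift after turn [0.0001 0.0002 0.    ] shift before turn [-0.      0.0002  0.    ]
[ 0.9913  0.1315 -1.4652] [-0.0759  0.0946 -0.0431] [ -0.0524 -52.6539 -32.231    0.026    0.0799  -0.5584]
```

>>> carry_out(
  series=[
    [[0,0,0],[0,0,0],0.1],
    [[0,0,0],[0,0,0],0.1],
  ],
)

```text
time_s: 22.7
tcp_pos: [0.5684, -0.369, 0.103]
tool_rot: [-3.14, 0.081, 0.002]
ft_force: [-0.2, -1.0, 0.6]
grip_width: 0.0509
```

```bash
python3 - <<'E'
from h import *
np.set_printoptions(precision=4,suppress=True)
delta((.5684,-.3692,.103),-.57)
s=telemetry.read_state();print(s['ft_force'],s['torque'],s['tau'],s['joint_velocities'])
E
```

```text
t 22.7 pos [ 0.5684 -0.369   0.103 ] theta -0.05151009318470624 zaxis [-0.001   0.0007 -1.    ] q [-0.6126  0.3765  1.7187  0.      1.0477 -0.5611] gw 0.05089993010877745
 turn(tool) [-0.0004  0.0012  0.5185] shift after turn [ 0.0001  0.0001 -0.    ] shift before turn [-0.      0.0002 -0.    ]
[-0.2312 -1.0419  0.6016] [-0.1167  0.0496  0.0425] [  0.0058 -52.6251 -32.2293   0.0547   0.0664   0.0123] [ 0.0018  0.0012 -0.0004 -0.0002 -0.0005 -0.0063]
```

>>> carry_out(
  series=[
    [[0,0,0],[0,0,-0.06],0.1],
    [[0,0,0],[0,0,-0.06],0.1],
    [[0,0,0],[0,0,-0.06],0.1],
    [[0,0,0],[0,0,-0.06],0.1],
  ],
)

```text
time_s: 23.1
tcp_pos: [0.5684, -0.3691, 0.103]
tool_rot: [-3.126, -0.3, 0.002]
ft_force: [-1.0, 0.9, -1.0]
grip_width: 0.0503
```

```bash
python3 - <<'E'
from h import *
np.set_printoptions(precision=4,suppress=True)
delta((.5684,-.3692,.103),-.57)
s=telemetry.read_state();print(s['ft_force'],s['torque'],s['tau'],s['joint_velocities'])
E
```

```text
t 23.1 pos [ 0.5684 -0.3691  0.103 ] theta 0.19130775925678764 zaxis [-0.0011  0.0007 -1.    ] q [-0.6126  0.3765  1.7186 -0.0001  1.0478 -0.8039] gw 0.050287637736481185
 turn(tool) [-0.0005  0.0013  0.7613] shift after turn [0.0001 0.0001 0.    ] shift before turn [0.     0.0001 0.    ]
[-0.9708  0.8646 -0.998 ] [-0.0407  0.033  -0.0075] [  0.1075 -52.5561 -32.2553   0.0817   0.0314   0.624 ] [ 0.0009 -0.0006  0.0003  0.001  -0.0001 -0.5947]
```

No reaction torque while turning, so the thread is right-hand and loosening. I continue to about 73°.

>>> carry_out(
  series=[
    [[0,0,0],[0,0,-0.08],0.1],
    [[0,0,0],[0,0,-0.08],0.1],
    [[0,0,0],[0,0,-0.08],0.1],
    [[0,0,0],[0,0,-0.08],0.1],
    [[0,0,0],[0,0,-0.08],0.1],
    [[0,0,0],[0,0,-0.08],0.1],
    [[0,0,0],[0,0,-0.03],0.1],
    [[0,0,0],[0,0,0],0.1],
    [[0,0,0],[0,0,0],0.1],
  ],
)

```text
time_s: 24.0
tcp_pos: [0.5684, -0.3691, 0.103]
tool_rot: [-2.951, -1.075, 0.001]
ft_force: [-0.4, 0.4, 0.1]
grip_width: 0.0508
```

```bash
python3 - <<'E'
from h import *
np.set_printoptions(precision=4,suppress=True)
delta((.5684,-.3692,.103),-.57)
s=telemetry.read_state();print(s['ft_force'],s['torque'],s['tau'],s['joint_velocities'])
E
```

```text
t 24.0 pos [ 0.5684 -0.3691  0.103 ] theta 0.6984548581608511 zaxis [-0.001   0.0007 -1.    ] q [-0.6126  0.3765  1.7186 -0.      1.0477 -1.311 ] gw 0.05078984027967517
 turn(tool) [-0.0008  0.0011  1.2685] shift after turn [0.0001 0.0001 0.    ] shift before turn [-0.0001  0.0001  0.    ]
[-0.4072  0.4398  0.1494] [0.0038 0.0313 0.02  ] [  0.0662 -52.4979 -32.2223   0.0385   0.0326  -0.0101] [-0.0013 -0.0003  0.0015 -0.001   0.0011 -0.0052]
```

>>> carry_out(
  series=[
    [[0,0,-0.002],[0,0,0],0.1],
    [[0,0,-0.002],[0,0,0],0.1],
    [[0,0,0],[0,0,0],0.1],
  ],
)

```text
time_s: 24.3
tcp_pos: [0.5687, -0.3692, 0.1075]
tool_rot: [-2.951, -1.077, 0.0]
ft_force: [-0.4, 0.8, 0.3]
grip_width: 0.0505
```

```bash
python3 - <<'E'
from h import *
np.set_printoptions(precision=4,suppress=True)
s=telemetry.read_state();print(s['tcp_pos'],s['ft_force'],s['torque'],s['tau'])
E
```

```text
[ 0.5687 -0.3692  0.1075] [-0.3731  0.7527  0.3382] [-0.005  -0.001   0.0123] [  0.0024 -52.544  -32.2878   0.0049   0.1333   0.0051]
```

>>> carry_out(
  series=[
    [[0,0,-0.01],[0,0,0],0.1],
    [[0,0,-0.015],[0,0,0],0.1],
    [[0,0,-0.02],[0,0,0],0.1],
    [[0,0,-0.02],[0,0,0],0.1],
    [[0,0,-0.02],[0,0,0],0.1],
    [[0,0,-0.01],[0,0,0],0.1],
    [[0,0,0],[0,0,0],0.1],
    [[0,0,0],[0,0,0],0.1],
    [[0,0,0],[0,0,0],0.1],
    [[0,0,0],[0,0,0],0.1],
  ],
)

```text
time_s: 25.3
tcp_pos: [0.5678, -0.3686, 0.2004]
tool_rot: [-2.948, -1.076, 0.003]
ft_force: [-0.1, -0.5, -1.3]
grip_width: 0.0505
```

```bash
python3 - <<'E'
from h import *
np.set_printoptions(precision=4,suppress=True)
delta((.5684,-.3691,.203),.6985)
s=telemetry.read_state();print(s['ft_force'],s['torque'])
p,d=grab_frame('scene');cv2.imwrite('pics/scene13.png',cv2.resize(p[80:320,190:430,::-1],None,fx=2.5,fy=2.5));cv2.imwrite('pics/s13.png',p[:,:,::-1])
E
```

```text
t 25.3 pos [ 0.5678 -0.3686  0.2004] theta 0.7000459799689245 zaxis [-0.0032  0.0022 -1.    ] q [-0.6126  0.2943  1.6371 -0.      1.214  -1.3126] gw 0.050535994570340366
 turn(tool) [-0.0037  0.001   0.0015] shift after turn [ 0.0002  0.0008 -0.0026] shift before turn [ 0.0002  0.0007 -0.0026]
[-0.0893 -0.5012 -1.2981] [-0.0357 -0.0111  0.0016]
```

View pics/scene13.png

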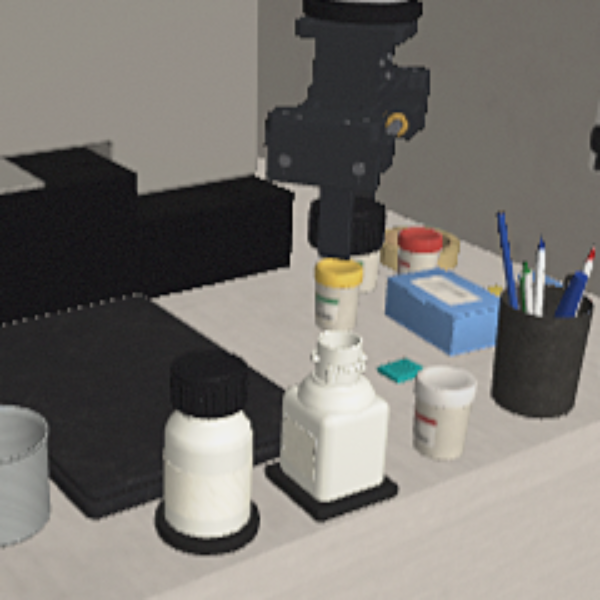

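View pics/s13.png

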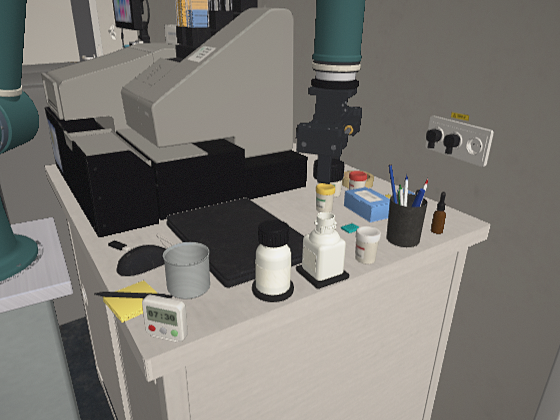

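The mouth is bare at crop (338,345) and the black cap is in the fingers, level above it. Pots, beaker and round bottle are all standing. I let it settle, then hand in.

>>> carry_out(
  series=[
    [[0,0,0],[0,0,0],0.1],
    [[0,0,0],[0,0,0],0.1],
    [[0,0,0],[0,0,0],0.1],
    [[0,0,0],[0,0,0],0.1],
  ],
)

```text
time_s: 25.75
tcp_pos: [0.5685, -0.3691, 0.2019]
tool_rot: [-2.95, -1.077, 0.001]
ft_force: [-0.2, -0.6, -0.6]
grip_width: 0.0509
```

```bash
python3 - <<'E'
from h import *
from cell import workorder
np.set_printoptions(precision=4,suppress=True)
delta((.5684,-.3691,.203),.6985)
print(workorder.hand_in())
E
```

```text
t 25.75 pos [ 0.5685 -0.3691  0.2019] theta 0.699983760127102 zaxis [-0.0011  0.0007 -1.    ] q [-0.6126  0.2932  1.6356 -0.      1.2141 -1.3126] gw 0.0509380095542184
 turn(tool) [-0.0012  0.0003  0.0015] shift after turn [-0.0001 -0.0001 -0.0011] shift before turn [-0.0001 -0.0001 -0.0011]
the job is handed in; nothing more can be done
None
```

I dropped both orange cassettes into the beaker, then unscrewed the square bottle's cap and handed in at 25.75 s with the cap still held. The thread was right-hand: the first try, counter-clockwise, met no torque, and about 73° freed the cap.

**Final pose:** the cap is level and on the bottle's axis. By the measured tool height, its centre is about 9 cm above the open mouth. The last scene picture shows the mouth bare, the round bottle shut, and the beaker and specimen pots still standing.

**Not fully confirmed:** I saw the first cassette on the beaker floor in the top view. The arm hid the beaker from above after the second drop, so that one is inferred: it was centred over the mouth on release, the fingers were empty afterwards, and nothing lay on the rim or beside the beaker.

No check failed or disagreed, and every force reading I took stayed within about 1.5 N per axis.

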